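# Put the marble slab back on its pile

### The job

The white marble serving slab standing on edge in the wire dish rack belongs on the pile of marble slabs in the dark wooden caddy. Lean it on the sloping bamboo plate stand and let go so that you can take it again by its two long edges, then lower it level between the caddy's corner posts, feel for the top of the pile and let go only once the slab is resting there. Marble chips: do not let it fall or press it hard anywhere on the caddy, and leave the oak board in the rack and the other things where they are.

Things in the scene. Friction and masses are not known exactly. Their poses are not given: they have to be found in the camera images.
- slab: White marble slab, 190 x 64 x 14 mm, 0.33 to 0.53 kg, both faces alike. Origin at its centre; x along the length, y across the 64 mm width, z across the thickness. It starts on a long edge in an outer slot of the rack: y up, length along the rack's x, top edge 79 mm above the table, its upper 39 mm bare. The pile is as wide as it: fingertips below its underside would strike the pile.
- rack: Fixed chrome wire dish rack on a white drip tray, 196 x 172 x 40 mm. Origin at the centre of its underside, z up. Three slots, 19 mm wide, run along its x at y = -50, 0 and +50 mm, between wire hoops 40 mm high; things stand on wires at 15 mm height.
- oak_board: Small oak board, 150 x 60 x 14 mm, on edge in the other outer slot of the rack. Origin at its centre, y up. Stays in the rack.
- stand: Fixed bamboo stand, 118 x 124 x 105 mm. Origin: centre of underside, z up. Two cheeks 12 mm wide at x = -50 and +50 mm, between them 88 mm free for fingers above rods 10 mm high. They slope at 45 degrees, rising toward +y; at the foot lips stand 16 mm out from the slope. A seated slab has its length along x, its lower edge on the lips and its centre at about (0, 0, 75 mm).
- caddy: Fixed dark wooden caddy, 226 x 100 x 105 mm. Origin: centre of underside, z up. Four corner posts 105 mm high; inside 198 mm along x, 72 mm along y; each long side is open for 146 mm in the middle. In it, counted as part of it, a pile of like slabs under grey felt. The pile's height differs each time: its top is 28 to 78 mm above the table. It gives about 1 mm for 3 N.
- flower_mug: white mug with a leaf pattern, 92x127x95 mm, standing on the table; origin at the centre of its underside. Leave alone.
- wine_glass: stemmed wine glass, 78x78x195 mm, standing on the table; origin at the centre of its underside. Leave alone.
- drink_can: green, white and yellow drink can, 66x66x115 mm, standing on the table; origin at the centre of its underside. Leave alone.
- lemon: yellow lemon, 71x53x51 mm, lying on the table near its front edge; origin at its underside. Leave alone.
- honey_jar: honey jar with a green lid, 64x68x84 mm, standing on the table; origin at the centre of its underside. Leave alone.

How it is judged:
On the way, in this order (a step that is already met when the one before it is completed fails the run):
1. the slab leans on the plate stand and the fingers have let go of it (contact force between slab and stand above 1 N and contact force between slab and the fingers below 0.1 N and angle between the z axis of slab and the z axis of stand, either way round between 0.55 and 1 rad and linear speed of slab below 0.03 m/s), for 0.2 s.
2. the slab, level between the posts and still held, rests quietly on the pile (x of slab in the frame of caddy between -0.012 and 0.012 m and y of slab in the frame of caddy between -0.012 and 0.012 m and z of slab in the frame of caddy below 0.096 m and angle between the z axis of slab and the z axis of caddy, either way round below 0.07 rad and angle between the x axis of slab and the x axis of caddy, either way round below 0.1 rad and contact force between slab and caddy above 1 N and contact force between slab and the fingers above 1 N and linear speed of slab below 0.03 m/s), for 0.2 s.
At the end, for the whole second after the job is handed in: The slab lies level (within 4 degrees) and at rest on the pile between the caddy's four posts, its centre within 12 mm of the caddy's middle along and across, its length along the caddy's (within 6 degrees), and the oak board is still in the rack (moved less than 25 mm) (x of slab in the frame of caddy between -0.012 and 0.012 m and y of slab in the frame of caddy between -0.012 and 0.012 m and z of slab in the frame of caddy below 0.096 m and angle between the z axis of slab and the z axis of caddy, either way round below 0.07 rad and angle between the x axis of slab and the x axis of caddy, either way round below 0.1 rad and contact force between slab and caddy above 1 N and linear speed of slab below 0.02 m/s and distance of oak_board from where it was at the start of the episode below 0.025 m); the robot touches nothing.
It fails at once if the slab falls: it moves faster than 0.3 m/s while the fingers do not hold it (a drop of about 5 mm) (contact force between slab and the fingers below 0.1 N and linear speed of slab above 0.3 m/s).
It fails at once if the slab is pressed on the caddy or its pile with more than 25 N (contact force between slab and caddy above 25 N).
It fails at once if the oak board or a bystander is moved by more than 25 mm (distance of any of oak_board, flower_mug, wine_glass, drink_can, lemon, honey_jar from where it was at the start of the episode above 0.025 m).
It also fails if it takes over 64 s, if anything falls off the work surface, if the arm or the gripper's body presses on something with over 40 N, if the wrist force passes 120 N, or if a joint passes its speed limit or range.

### The arm

A 7-joint arm with a two-finger parallel gripper is mounted at the origin on a cart in front of the work surface, level with it; the furniture and walls round the work are solid. World frame = base frame: x ahead of the robot, y to its left, z up, the work surface at z = 0. Lengths are in m, angles in rad, forces in N, time in s.
With the tool pointing down it reaches from about 0.4 to 0.85 m from the base axis. Payload 10.4 kg.
Tool frame: the origin (TCP) lies between the finger pads; the fingertips stand ahead of it and the grasp point (between the pads) lies 3 mm ahead of it (r.tips_ahead is the z of the fingertips in the tool frame, in m); z points along the fingers, y is the line along which they close (so a half turn about z gives the same grasp; the last joint's range is limited). The gripper opens to 87 mm and grips with 3 to 60 N. Pads are 19 mm wide; open, the fingers measure 117 mm over their backs; the gripper's body (75 mm by 190 mm) begins 51 mm behind the grasp point.
Start: joints at [1.281, 0.332, -0.065, 1.46, 0.022, 1.35, -0.088], TCP at [0.165, -0.603, 0.245] pointing down, gripper open.
Joint ranges: [-2.6, 2.6], [-0.5, 2.12], [-1.47, 1.34], [0.16, 2.42], [-1.27, 4.41], [0.06, 2.06], [-2.6, 2.6]. Speed limits (rad/s): [2.22, 2.22, 2.79, 2.79, 3.14, 3.14, 3.14].

### API

Orientations are given as a unit quaternion [x, y, z, w].
In Python, from bench import telemetry, camera, get_calibration, r gives the robot as it stands.
- The arm moves only by the tool drive_tool, never from a script. Its argument "series" is one flat list of numbers, 7 for each row, row after row: the turn, a rotation vector about the tool's x, y, z in units of 5 degrees (1.0 is 5 degrees), then the shift along the tool's x, y, z in units of 40 mm (1.0 is 40 mm), then the opening, from -1 (shut) to 1 (fully open). A call has 1 to 10 rows; each row is the pose to reach, as a shift and turn from the pose commanded when the call began, along the tool's axes at that moment; what a row does not reach only later rows make up. A row lasts 1/12 s, in which the tool goes at most 41.7 mm and 7.16 degrees, less where a joint would pass 70% of its speed; a pose out of reach is approached as far as the arm can. A call with a gripper value outside its range is refused whole. The fingers move at their own pace and stop on an object; "grip_force" is the grip in N (left out, the last holds). Time passes only in rows, so rows that repeat a pose let the fingers close. It gives the time, the measured TCP pose, the force, the opening and the grip force at its end, in the units of the state.
- telemetry.read_state(): the state, without advancing time (a new reading comes with each control period).
- camera(name): name is "side" or "top" or "wrist"; returns the picture (420x560x3 uint8, red, green, blue); there is no depth.
- get_calibration(name): a dict with "fovy" (degrees; the focal length in pixels is half the picture's height over the tangent of half this angle, whatever the lens; pixels are square), "cx", "cy" (the principal point, pixels), "dist" ([k1, k2, p1, p2, k3] as OpenCV has them; the pictures are not rectified), "xyz" and "rotation" of the camera in the world. Camera axes: x right, y up, looking along -z (the intrinsics and any distortion apply to the point x, -y, -z); pixel columns grow to the right and rows downward; lengths in m; the calibration is good to about 2 mm. A picture is of the moment at which its call begins: read the wrist's pose just before it. get_calibration takes no time and is no camera call; for the wrist camera it gives the pose at the moment of the call.
- r.close_job(): hands the job in; it is judged then, once.
The state is a dict: "time": time; "joint_positions": joint angles; "joint_vel": joint speeds; "joint_torque": joint torques, N m; "ee_pos": TCP position; "eef_rot": TCP orientation; "ft_force": force on the tool from outside, world axes, zero at the start; "torque": the same for the moment, N m; "width": finger opening in m; "grip_force": force on a finger pad.
Only numpy, scipy, OpenCV 4.12 (cv2) and the standard library are available. Lean on these libraries where they do the work, as an engineer would, in place of code of your own. Each camera call takes 0.05 s, during which the arm holds its last target. There are 200 camera calls.

## Working session

There is one attempt and no reset: what is moved stays moved. The work goes in short steps, Python scripts to look and compute and a tool call to move; the robot and the scene stay as the last step left them, time stands still between calls to the robot, and variables do not carry over. Pictures are saved under pics/ and viewed, at most 10 in all, crops included, and the job is handed in when it is done.

Besides the shell and the picture viewer there is one more tool, called after ">>>" as name(argument=value, ...) on one line, values as JSON. drive_tool: Moves the arm, as the interface text tells. Its arguments: {"type":"object","properties":{"series":{"type":"array"},"grip_force":{"type":"number"}},"required":["series"]}

```bash
mkdir -p pics; cat > h.py <<'E'
import numpy as np, cv2
from scipy.spatial.transform import Rotation as R
from bench import telemetry, camera, get_calibration, r
def rot(c):
    q=np.array(c["rotation"],float)
    return q if q.shape==(3,3) else R.from_quat(q).as_matrix()
def K(c):
    f=210/np.tan(np.radians(c["fovy"])/2)
    return np.array([[f,0,c["cx"]],[0,f,c["cy"]],[0,0,1.]])
def ray(c,uv):
    p=cv2.undistortPoints(np.array(uv,float).reshape(-1,1,2),K(c),np.array(c["dist"],float)).reshape(-1,2)
    d=np.c_[p[:,0],-p[:,1],-np.ones(len(p))]@rot(c).T
    return np.array(c["xyz"],float),d
def onz(c,uv,z):
    o,d=ray(c,uv); z=np.broadcast_to(z,len(d)); return o+d*((z-o[2])/d[:,2])[:,None]
def proj(c,P):
    P=(np.atleast_2d(P)-np.array(c["xyz"]))@rot(c)
    P=P*[1,-1,-1]
    return cv2.projectPoints(P,np.zeros(3),np.zeros(3),K(c),np.array(c["dist"],float))[0].reshape(-1,2)
E
python3 - <<'E'
from h import *
for n in("top","side"):
    cv2.imwrite(f"pics/{n}0.png",camera(n)[:,:,::-1]); print(n,get_calibration(n))
s=telemetry.read_state();print(s, r.tips_ahead)
E
```

```text
top {'fovy': 57.661104120040854, 'cx': 281.8938482828274, 'cy': 215.37691234868723, 'dist': array([0.01403712, 0.        , 0.        , 0.        , 0.        ]), 'xyz': array([0.46273621, 0.03373153, 1.16746142]), 'rotation': array([ 0.0272642 , -0.02707919, -0.69685807,  0.7161789 ])}
side {'fovy': 57.14018419218157, 'cx': 282.91749998684435, 'cy': 206.63437240536894, 'dist': array([-0.1100332,  0.       ,  0.       ,  0.       ,  0.       ]), 'xyz': array([0.70405329, 0.5784503 , 0.76000634]), 'rotation': array([0.03898332, 0.33459294, 0.93324208, 0.12484829])}
{'time': 0.1, 'joint_positions': array([ 1.28136661,  0.33277991, -0.06472532,  1.46085306,  0.02159546,
        1.34991638, -0.08848113]), 'joint_vel': array([-1.05545655e-03, -1.92739012e-03,  8.91017971e-05, -2.58107419e-03,
       -1.49828759e-04, -1.56184000e-03, -1.25419107e-03]), 'joint_torque': array([ 2.98220759e-03, -6.24547791e+01,  2.52354413e-02, -3.90717709e+01,
       -6.13298547e-02,  3.65699257e-02,  8.68835355e-05]), 'ee_pos': array([ 0.16472473, -0.60256682,  0.24385355]), 'eef_rot': array([ 9.91109181e-01,  1.33049588e-01, -1.06436330e-04, -6.21623124e-04]), 'ft_force': array([-0.5522546 ,  0.79454801, -0.23948836]), 'torque': array([0.02929994, 0.03417778, 0.00237571]), 'grip_force': 0.0, 'width': 0.0871512908038805} 0.022
```

View pics/top0.png

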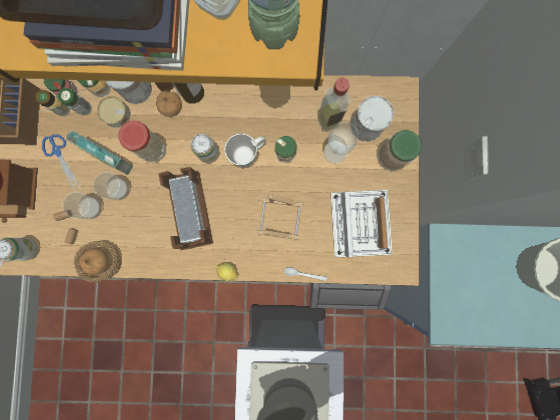

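View pics/side0.png

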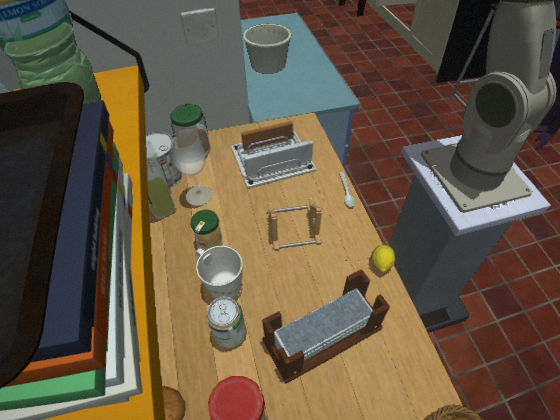

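The top picture shows the caddy at about (187,209), the stand at (280,218) and the rack at (362,223). The slab is in the rack's left slot (col ~340) and the oak board in the right slot (col ~382). I'll enlarge both views to get precise pixels.

```bash
python3 - <<'E'
import cv2
a=cv2.imread("pics/top0.png")[160:262,155:405]; cv2.imwrite("pics/topc.png",cv2.resize(a,None,fx=3.2,fy=3.2,interpolation=cv2.INTER_CUBIC))
a=cv2.imread("pics/side0.png")[110:385,225:405]; cv2.imwrite("pics/sidec.png",cv2.resize(a,None,fx=2.18,fy=2.18,interpolation=cv2.INTER_CUBIC))
E
```

```text
(no output)
```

View pics/topc.png

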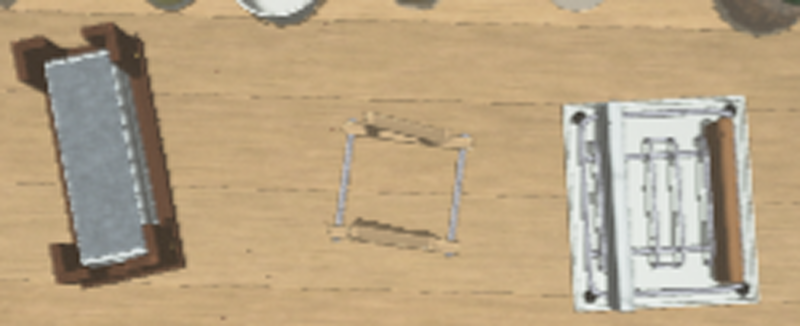

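View pics/sidec.png

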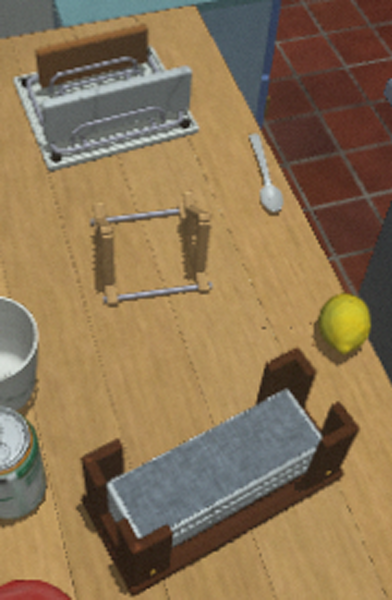

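The top crop gives the felt corners, stand rods, tray corners and slab top edge, and the side crop shows the same points (felt (108,487)-(288,390), rods (95,222)/(207,287), slab top (43,107)-(188,70)). I'll triangulate those pairs.

```bash
cat > m.py <<'E'
from h import *
T,S=get_calibration("top"),get_calibration("side")
t=lambda p:np.array(p,float)/3.2+[155,160]
s=lambda p:np.array(p,float)/2.18+[225,110]
def tri(a,b):
    o,d=ray(T,t([a])); q,e=ray(S,s([b])); d=d[0]/np.linalg.norm(d);e=e[0]/np.linalg.norm(e)
    A=sum(np.eye(3)-np.outer(v,v) for v in(d,e)); B=(np.eye(3)-np.outer(d,d))@o+(np.eye(3)-np.outer(e,e))@q
    return np.linalg.solve(A,B)
E
python3 - <<'E'
from m import *
np.set_printoptions(precision=4,suppress=True)
print("felt");P=np.array([tri(*p) for p in[((45,65),(165,540)),((110,48),(108,487)),((147,250),(288,390)),((82,265),(322,432))]]);print(P,P.mean(0))
print("rods");P=np.array([tri(*p) for p in[((348,133),(107,298)),((338,235),(208,287)),((465,140),(93,222)),((453,245),(185,211))]]);print(P,P.mean(0)); 
print(onz(T,t([(348,133),(338,235),(465,140),(453,245)]),.01))
print("slab");print(tri((610,103),(43,106)),tri((625,310),(190,70)))
print(onz(T,t([(604,103),(620,103),(617,310),(633,308)]),.079))
print("oak");print(onz(T,t([(705,120),(730,118),(720,282),(742,280)]),.075))
print("rack");P=onz(T,t([(563,103),(745,96),(758,300),(575,311)]),.005);print(P,P.mean(0))
E
```

```text
felt
[[0.6321 0.3691 0.0695]
 [0.6583 0.3112 0.0561]
 [0.475  0.268  0.0602]
 [0.4625 0.3213 0.0724]] [0.557  0.3174 0.0645]
rods
[[ 0.598   0.0905  0.0036]
 [ 0.4937  0.0997 -0.002 ]
 [ 0.591  -0.0207 -0.0015]
 [ 0.4863 -0.0103 -0.0025]] [ 0.5422  0.0398 -0.0006]
[[ 0.5926  0.0917  0.01  ]
 [ 0.4952  0.0982  0.01  ]
 [ 0.589  -0.0199  0.01  ]
 [ 0.4887 -0.0109  0.01  ]]
slab
[ 0.6189 -0.1467  0.0751] [ 0.4328 -0.1626  0.0736]
[[ 0.6182 -0.1407  0.079 ]
 [ 0.6186 -0.1551  0.079 ]
 [ 0.4337 -0.155   0.079 ]
 [ 0.4358 -0.1691  0.079 ]]
oak
[[ 0.6059 -0.2324  0.075 ]
 [ 0.6083 -0.2549  0.075 ]
 [ 0.4609 -0.247   0.075 ]
 [ 0.4632 -0.2665  0.075 ]]
rack
[[ 0.6278 -0.1133  0.005 ]
 [ 0.6392 -0.2875  0.005 ]
 [ 0.4448 -0.301   0.005 ]
 [ 0.4296 -0.1281  0.005 ]] [ 0.5354 -0.2075  0.005 ]
```

```bash
python3 - <<'E'
from m import *
np.set_printoptions(precision=1,suppress=True)
img=cv2.imread("pics/sidec.png"); tim=cv2.imread("pics/topc.png")
out=[]
for yaw in(-.08,np.pi-.08):
    a=img[150:330,60:260].copy(); a=cv2.resize(a,None,fx=2,fy=2); b=cv2.resize(tim[90:280,310:500],None,fx=1.9,fy=1.9)
    prof=[(-.062,.0),(.062,0),(.062,.105),(.040,.105),(-.018,.047),(-.029,.059)]
    for x in(-.05,.05):
        P=np.array([(x,y,z) for y,z in prof]); W=P@R.from_euler("z",yaw).as_matrix().T+[.5414,.0398,0]
        p=((proj(S,W)-[225,110])*2.18-[60,150])*2; q=((proj(T,W)-[155,160])*3.2-[310,90])*1.9
        for im,pp in((a,p),(b,q)):
            cv2.polylines(im,[pp.astype(int)],True,(0,0,255),1); cv2.circle(im,tuple(int(v) for v in pp[3]),4,(255,0,0),1)
    out.append(np.hstack([a[:360,:400],cv2.resize(b,(360,360))]))
o=np.vstack(out);cv2.imwrite("pics/st.png",cv2.resize(o,None,fx=.83,fy=.83))
E
```

```text
(no output)
```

View pics/st.png

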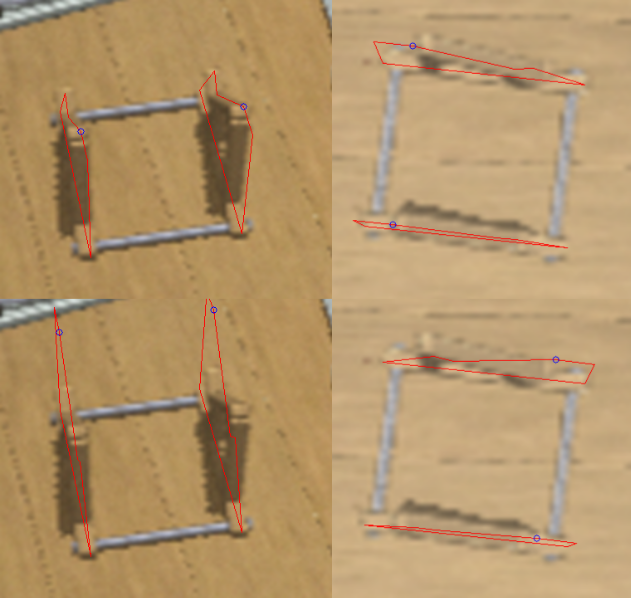

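The upper hypothesis fits, so the stand rises toward world +y with its lips on the rack side, centre (0.541,0.040), yaw -0.08. The slab is at (0.527,-0.155), yaw about 0.075. Next I hover over it.

```bash
cat >> h.py <<'E'
def goal(psi,th=0): return R.from_euler("z",psi)*R.from_euler("x",np.pi+np.radians(th))
def mv(p,psi,th=0):
    s=telemetry.read_state(); q=R.from_quat(s["eef_rot"]); p=np.array(p,float)
    print("t",round(s["time"],2),"ee",np.round(s["ee_pos"],4),"err mm",np.round(1000*(p-s["ee_pos"]),1))
    print("ROW",np.round(np.r_[np.degrees((q.inv()*goal(psi,th)).as_rotvec())/5,q.inv().apply(p-s["ee_pos"])/.04],2))
E
python3 -c "
from h import *
mv([.527,-.156,.245],.075)"
```

```text
t 0.1 ee [ 0.1647 -0.6026  0.2439] err mm [362.3 446.6   1.1]
ROW [-1.000e-02  0.000e+00  2.200e+00  1.168e+01 -8.380e+00 -2.000e-02]
```

>>> drive_tool(series=[0, 0, 2.2, 11.68, -8.38, 0, 1, 0, 0, 2.2, 11.68, -8.38, 0, 1, 0, 0, 2.2, 11.68, -8.38, 0, 1, 0, 0, 2.2, 11.68, -8.38, 0, 1, 0, 0, 2.2, 11.68, -8.38, 0, 1, 0, 0, 2.2, 11.68, -8.38, 0, 1, 0, 0, 2.2, 11.68, -8.38, 0, 1, 0, 0, 2.2, 11.68, -8.38, 0, 1, 0, 0, 2.2, 11.68, -8.38, 0, 1, 0, 0, 2.2, 11.68, -8.38, 0, 1])

```text
time: 0.93
ee_pos: [0.428, -0.2775, 0.2445]
eef_rot: [0.999, 0.037, -0.0, 0.0]
ft_force: [0.9, -0.6, 0.4]
width: 0.0869
grip_force: 0.0
```

```bash
python3 -c "
from h import *
mv([.527,-.156,.2],.075)"
```

```text
t 0.93 ee [ 0.428  -0.2775  0.2445] err mm [ 99.  121.5 -44.5]
ROW [ 0.    0.   -0.    2.69 -2.84  1.11]
```

>>> drive_tool(series=[0, 0, 0, 2.69, -2.84, 0.3, 0.4, 0, 0, 0, 2.69, -2.84, 0.6, 0.4, 0, 0, 0, 2.69, -2.84, 1.1, 0.4, 0, 0, 0, 2.69, -2.84, 1.1, 0.4, 0, 0, 0, 2.69, -2.84, 1.1, 0.4, 0, 0, 0, 2.69, -2.84, 1.1, 0.4, 0, 0, 0, 2.69, -2.84, 1.1, 0.4])

```text
time: 1.52
ee_pos: [0.5258, -0.1584, 0.2003]
eef_rot: [0.999, 0.037, -0.0, 0.0]
ft_force: [-0.8, -0.2, -0.1]
width: 0.0618
grip_force: 0.0
```

```bash
python3 - <<'E'
from h import *
c=get_calibration("wrist"); im=camera("wrist"); print(c, telemetry.read_state()["ee_pos"],telemetry.read_state()["eef_rot"])
import pickle; pickle.dump(c,open("w1.pkl","wb"))
cv2.imwrite("pics/w1.png",im[:,:,::-1])
c2=proj(c,[[.527,-.156,.079]]);print(c2)
E
```

```text
{'fovy': 67.90684052029991, 'cx': 281.12517478689904, 'cy': 210.87804995688074, 'dist': array([-0.00837176,  0.        ,  0.        ,  0.        ,  0.        ]), 'xyz': array([ 0.58967336, -0.15452478,  0.3407692 ]), 'rotation': array([-0.08898083,  0.08186459, -0.67506633,  0.72778159])} [ 0.52570459 -0.15915938  0.20064152] [ 9.99326560e-01  3.66924642e-02 -1.23280979e-04  2.72713704e-04]
[[277.07437104 208.49172791]]
```

View pics/w1.png

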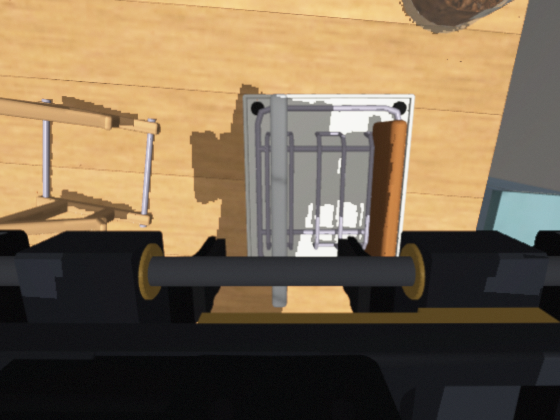

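The wrist picture shows the slab's top edge running from (278.5,97) to (279,306), with the oak board at col ~388 and the stand at the left.

```bash
python3 - <<'E'
from h import *
import pickle; c=pickle.load(open("w1.pkl","rb"))
P=onz(c,[(278.5,97),(279,306)],.079);d=P[0]-P[1];print(P,P.mean(0),np.arctan2(d[1],d[0]))
print(onz(c,[(48,150),(148,170)],.01))
mv(np.r_[P.mean(0)[:2],.2],.075)
E
```

```text
[[ 0.61784672 -0.1505677   0.079     ]
 [ 0.43355097 -0.16455521  0.079     ]] [ 0.52569885 -0.15756146  0.079     ] 0.07575186396639516
[[ 0.55529955  0.08721278  0.01      ]
 [ 0.54205761 -0.01699503  0.01      ]]
t 1.57 ee [ 0.5257 -0.1592  0.2006] err mm [-0.   1.6 -0.6]
ROW [ 0.01  0.   -0.02  0.   -0.04  0.02]
```

>>> drive_tool(series=[0, 0, 0, 0, -0.04, 0.9, 0.2, 0, 0, 0, 0, -0.04, 1.8, 0.2, 0, 0, 0, 0, -0.04, 2.6, 0.2, 0, 0, 0, 0, -0.04, 3.1, 0.2, 0, 0, 0, 0, -0.04, 3.2, 0.2, 0, 0, 0, 0, -0.04, 3.2, 0.2])

```text
time: 2.07
ee_pos: [0.525, -0.1576, 0.0721]
eef_rot: [0.999, 0.036, -0.001, -0.0]
ft_force: [0.1, -0.4, 0.5]
width: 0.0526
grip_force: 0.0
```

>>> drive_tool(series=[0, 0, 0, 0, 0, 0, -1, 0, 0, 0, 0, 0, 0, -1, 0, 0, 0, 0, 0, 0, -1, 0, 0, 0, 0, 0, 0, -1, 0, 0, 0, 0, 0, 0, -1, 0, 0, 0, 0, 0, 0, -1, 0, 0, 0, 0, 0, 0, -1, 0, 0, 0, 0, 0, 0, -1], grip_force=30)

```text
time: 2.73
ee_pos: [0.5261, -0.1564, 0.0727]
eef_rot: [0.999, 0.037, 0.0, 0.0]
ft_force: [-0.3, 0.2, 2.1]
width: 0.0137
grip_force: 30.0
```

```bash
cat >> h.py <<'E'
ST=np.array([.5414,.0385,.075]); PS=-.08; q=np.sqrt(.5)
U=R.from_euler("z",PS).apply([0,q,q]); N=R.from_euler("z",PS).apply([0,-q,q])
def lean(n,u,dz=0): mv(ST+N*n+U*(u+.0257)+[0,0,dz],PS,-45)
E
python3 -c "
from h import *
mv([.5255,-.157,.24],.075); lean(.025,.02,.08)"
```

```text
t 2.73 ee [ 0.5261 -0.1564  0.0727] err mm [ -0.6  -0.6 167.3]
ROW [ 0.   -0.   -0.   -0.02  0.01 -4.18]
t 2.73 ee [ 0.5261 -0.1564  0.0727] err mm [ 16.5 209.5 132.2]
ROW [-8.98 -0.7   1.68  0.8  -5.19 -3.31]
```

>>> drive_tool(series=[0, 0, 0, 0, 0, -0.3, -1, 0, 0, 0, 0, 0, -0.9, -1, 0, 0, 0, 0, 0, -1.6, -1, 0, 0, 0, 0, 0, -2.4, -1, 0, 0, 0, 0, 0, -3.2, -1, 0, 0, 0, 0, 0, -3.9, -1, 0, 0, 0, 0, 0, -4.2, -1, 0, 0, 0, 0, 0, -4.2, -1])

```text
time: 3.4
ee_pos: [0.5271, -0.1566, 0.2435]
eef_rot: [0.999, 0.037, 0.002, 0.001]
ft_force: [0.4, -0.3, -5.3]
width: 0.0136
grip_force: 30.0
```

```bash
python3 -c "
from h import *
lean(.025,.02,.1);s=telemetry.read_state();print(s['ft_force'],s['torque'],s['width'])"
```

```text
t 3.4 ee [ 0.5271 -0.1566  0.2435] err mm [ 15.5 209.7 -18.5]
ROW [-8.96 -0.74  1.66  0.78 -5.2   0.45]
[ 0.3832677  -0.27272696 -5.32898501] [-0.06084499  0.01228648 -0.00782989] 0.013559613267716316
```

>>> drive_tool(series=[-0.5, 0, 0.1, 0, -0.3, 0, -1, -1.5, -0.1, 0.3, 0.1, -0.9, 0, -1, -2.5, -0.2, 0.5, 0.2, -1.5, 0.1, -1, -3.5, -0.3, 0.7, 0.3, -2.1, 0.1, -1, -4.5, -0.4, 0.8, 0.4, -2.7, 0.2, -1, -5.5, -0.5, 1.0, 0.5, -3.3, 0.2, -1, -6.5, -0.5, 1.2, 0.6, -3.9, 0.3, -1, -7.5, -0.6, 1.4, 0.7, -4.4, 0.4, -1, -8.5, -0.7, 1.6, 0.75, -4.9, 0.4, -1, -8.96, -0.74, 1.66, 0.78, -5.2, 0.45, -1])

```text
time: 4.23
ee_pos: [0.5403, 0.0572, 0.2189]
eef_rot: [0.923, -0.033, -0.018, 0.383]
ft_force: [-0.5, 1.5, -5.5]
width: 0.0138
grip_force: 30.0
```

```bash
python3 -c "
from h import *
lean(.025,.02)"
```

```text
t 4.23 ee [0.5403 0.0572 0.2189] err mm [  2.2  -4.1 -93.9]
ROW [ 0.03  0.02  0.12  0.08 -1.59  1.73]
```

>>> drive_tool(series=[0, 0, 0.1, 0.08, -0.3, 0.3, -1, 0, 0, 0.1, 0.08, -0.7, 0.7, -1, 0, 0, 0.1, 0.08, -1.1, 1.1, -1, 0, 0, 0.1, 0.08, -1.4, 1.5, -1, 0, 0, 0.1, 0.08, -1.6, 1.73, -1, 0, 0, 0.1, 0.08, -1.6, 1.73, -1, 0, 0, 0.1, 0.08, -1.6, 1.73, -1])

```text
time: 4.82
ee_pos: [0.5436, 0.0495, 0.1275]
eef_rot: [0.923, -0.039, -0.016, 0.382]
ft_force: [0.6, 0.2, -3.7]
width: 0.014
grip_force: 30.0
```

```bash
python3 - <<'E'
from h import *
lean(.0,.02); s=telemetry.read_state(); print(s["ft_force"],s["torque"])
cv2.imwrite("pics/s2.png",cv2.resize(camera("side")[130:300,210:420,::-1],None,fx=3.5,fy=3.5,interpolation=cv2.INTER_CUBIC))
E
```

```text
t 4.82 ee [0.5436 0.0495 0.1275] err mm [  0.4  21.2 -20.2]
ROW [-0.01  0.04 -0.04 -0.04 -0.73 -0.02]
[ 0.62716301  0.22964879 -3.70376277] [ 1.67070489 -0.15847316  0.02183663]
```

View pics/s2.png

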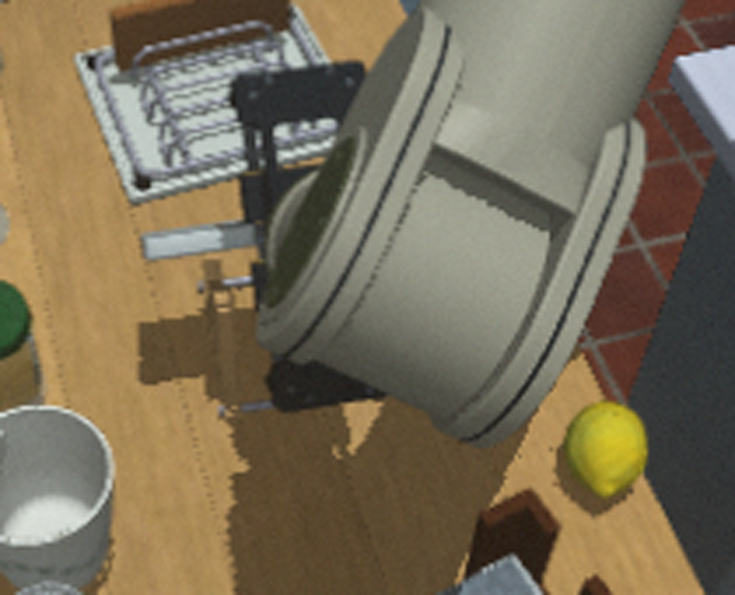

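The slab hangs tilted just off the stand, with its end at (195,240) and clear. I'll feel for the slope now.

>>> drive_tool(series=[0, 0, 0, 0, -0.2, 0, -1, 0, 0, 0, 0, -0.35, 0, -1, 0, 0, 0, 0, -0.45, 0, -1, 0, 0, 0, 0, -0.5, 0, -1, 0, 0, 0, 0, -0.5, 0, -1])

```text
time: 5.28
ee_pos: [0.5453, 0.0644, 0.114]
eef_rot: [0.923, -0.04, -0.015, 0.382]
ft_force: [0.9, 0.1, -4.5]
width: 0.014
grip_force: 30.0
```

>>> drive_tool(series=[0, 0, 0, 0, -0.03, 0, -1, 0, 0, 0, 0, -0.06, 0, -1, 0, 0, 0, 0, -0.06, 0, -1])

```text
time: 5.53
ee_pos: [0.5455, 0.0654, 0.1125]
eef_rot: [0.923, -0.04, -0.015, 0.382]
ft_force: [0.3, 0.7, -5.5]
width: 0.0137
grip_force: 30.0
```

>>> drive_tool(series=[0, 0, 0, 0, -0.03, 0, -1, 0, 0, 0, 0, -0.06, 0, -1, 0, 0, 0, 0, -0.06, 0, -1])

```text
time: 5.78
ee_pos: [0.5456, 0.0672, 0.1107]
eef_rot: [0.923, -0.04, -0.016, 0.382]
ft_force: [-0.2, 0.6, -4.9]
width: 0.0139
grip_force: 30.0
```

>>> drive_tool(series=[0, 0, 0, 0, -0.03, 0, -1, 0, 0, 0, 0, -0.06, 0, -1, 0, 0, 0, 0, -0.06, 0, -1])

```text
time: 6.03
ee_pos: [0.5458, 0.0685, 0.1093]
eef_rot: [0.923, -0.04, -0.015, 0.382]
ft_force: [-0.4, -0.7, -3.3]
width: 0.0138
grip_force: 30.0
```

>>> drive_tool(series=[0, 0, 0, 0, -0.03, 0, -1, 0, 0, 0, 0, -0.05, 0, -1, 0, 0, 0, 0, -0.05, 0, -1])

```text
time: 6.28
ee_pos: [0.5458, 0.069, 0.1087]
eef_rot: [0.923, -0.041, -0.016, 0.383]
ft_force: [-4.3, -3.7, 4.6]
width: 0.014
grip_force: 30.1
```

>>> drive_tool(series=[0, 0, 0, 0, -0.03, 0, -1, 0, 0, 0, 0, -0.04, 0, -1, 0, 0, 0, 0, -0.04, 0, -1])

```text
time: 6.53
ee_pos: [0.5458, 0.069, 0.1087]
eef_rot: [0.922, -0.042, -0.016, 0.384]
ft_force: [-5.9, -7.0, 11.7]
width: 0.0138
grip_force: 30.1
```

>>> drive_tool(series=[0, 0, 0, 0, 0.05, 0, -1, 0, 0, 0, 0, 0.06, 0.1, -1, 0, 0, 0, 0, 0.06, 0.2, -1, 0, 0, 0, 0, 0.06, 0.3, -1, 0, 0, 0, 0, 0.06, 0.35, -1, 0, 0, 0, 0, 0.06, 0.35, -1])

```text
time: 7.03
ee_pos: [0.5451, 0.0584, 0.0981]
eef_rot: [0.923, -0.041, -0.016, 0.382]
ft_force: [0.7, -7.1, 1.1]
width: 0.0137
grip_force: 30.1
```

>>> drive_tool(series=[0, 0, 0, 0, 0, 0.04, -1, 0, 0, 0, 0, 0, 0.06, -1, 0, 0, 0, 0, 0, 0.06, -1])

```text
time: 7.28
ee_pos: [0.545, 0.0571, 0.0968]
eef_rot: [0.923, -0.041, -0.016, 0.382]
ft_force: [0.5, -5.7, 4.7]
width: 0.0142
grip_force: 30.1
```

>>> drive_tool(series=[0, 0, 0, 0, 0, 0.04, -1, 0, 0, 0, 0, 0, 0.06, -1, 0, 0, 0, 0, 0, 0.06, -1])

```text
time: 7.53
ee_pos: [0.5448, 0.0554, 0.0951]
eef_rot: [0.923, -0.041, -0.016, 0.382]
ft_force: [0.0, -5.2, 4.4]
width: 0.0137
grip_force: 30.1
```

>>> drive_tool(series=[0, 0, 0, 0, 0, 0.03, -1, 0, 0, 0, 0, 0, 0.05, -1, 0, 0, 0, 0, 0, 0.05, -1])

```text
time: 7.78
ee_pos: [0.5447, 0.0541, 0.0937]
eef_rot: [0.923, -0.041, -0.016, 0.382]
ft_force: [-1.5, -6.0, 4.6]
width: 0.0138
grip_force: 30.1
```

>>> drive_tool(series=[0, 0, 0, 0, 0, 0.03, -1, 0, 0, 0, 0, 0, 0.05, -1, 0, 0, 0, 0, 0, 0.05, -1])

```text
time: 8.03
ee_pos: [0.5448, 0.0534, 0.0931]
eef_rot: [0.923, -0.04, -0.015, 0.382]
ft_force: [-1.7, -1.6, 11.6]
width: 0.0137
grip_force: 30.1
```

>>> drive_tool(series=[0, 0, 0, 0, 0, 0.03, -1, 0, 0, 0, 0, 0, 0.05, -1, 0, 0, 0, 0, 0, 0.05, -1])

```text
time: 8.28
ee_pos: [0.5452, 0.0529, 0.0927]
eef_rot: [0.923, -0.04, -0.014, 0.382]
ft_force: [-1.1, 2.7, 18.1]
width: 0.0136
grip_force: 30.0
```

>>> drive_tool(series=[0, 0, 0, 0, 0, -0.04, -1, 0, 0, 0, 0, 0, -0.04, -0.5, 0, 0, 0, 0, 0, -0.04, -0.4, 0, 0, 0, 0, 0, -0.04, -0.35, 0, 0, 0, 0, 0, -0.04, -0.35, 0, 0, 0, 0, 0, -0.04, -0.35, 0, 0, 0, 0, 0, -0.04, -0.35])

```text
time: 8.87
ee_pos: [0.5443, 0.0535, 0.0916]
eef_rot: [0.923, -0.04, -0.016, 0.382]
ft_force: [0.0, 0.5, 0.0]
width: 0.0283
grip_force: 0.0
```

>>> drive_tool(series=[0, 0, 0, 0, 0, -0.3, -0.35, 0, 0, 0, 0, 0, -0.8, -0.35, 0, 0, 0, 0, 0, -1.5, -0.35, 0, 0, 0, 0, 0, -2.4, -0.35, 0, 0, 0, 0, 0, -3.3, -0.35, 0, 0, 0, 0, 0, -3.8, -0.35, 0, 0, 0, 0, 0, -4, 1])

```text
time: 9.45
ee_pos: [0.554, 0.1698, 0.2078]
eef_rot: [0.924, -0.039, -0.014, 0.38]
ft_force: [-1.4, 0.1, -0.7]
width: 0.0306
grip_force: 0.0
```

```bash
python3 - <<'E'
from h import *
C=np.array([.545,.0525,.0925])-U*.0257
s=telemetry.read_state();print(s["time"],s["ft_force"],s["ee_pos"],C, s["width"])
a=camera("top"); cv2.imwrite("pics/t3.png",cv2.resize(a[150:300,150:350,::-1],None,fx=4,fy=4,interpolation=cv2.INTER_CUBIC))
mv(C+N*.06+[0,0,.1],PS,0)
E
```

```text
9.45 [-1.43815131  0.08864541 -0.71018356] [0.55400142 0.16979699 0.20784925] [0.54354774 0.03438548 0.07432736] 0.03056365726109743
t 9.5 ee [0.554  0.1693 0.2073] err mm [ -13.9 -177.2    9.4]
ROW [ 8.94 -0.03 -0.05  0.02  3.32  2.96]
```

View pics/t3.png

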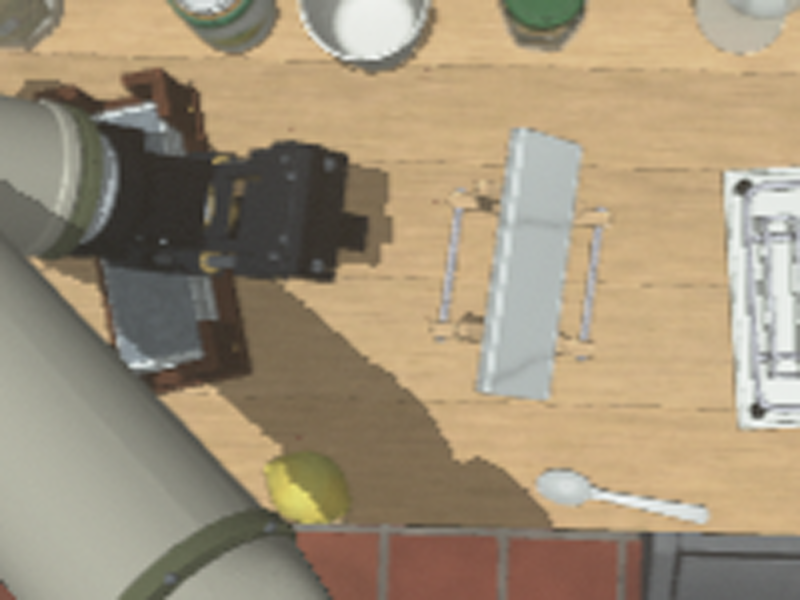

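The slab is seated on the stand, with its upper face corners at (522,130), (580,148), (548,398), (488,392). I'll locate it and plan the regrasp.

```bash
python3 - <<'E'
from h import *
T=get_calibration("top"); t=np.array([(522,130),(488,392),(580,148),(548,398)])/4+150
P=onz(T,t,[.1025,.1025,.057,.057]);print(P,P.mean(0)-N*.007)
for a,b in((0,1),(2,3)): d=P[a]-P[b];print(np.linalg.norm(d),np.arctan2(d[1],d[0]))
E
```

```text
[[ 0.63753594  0.04159672  0.1025    ]
 [ 0.45303796  0.06015201  0.1025    ]
 [ 0.63283891 -0.00099067  0.057     ]
 [ 0.44948011  0.01768474  0.057     ]] [0.54361879 0.03454461 0.07480025]
0.185428698477271 -0.10023470414776402
0.18430741104109316 -0.10150171223692755
```

>>> drive_tool(series=[0.9, 0, 0, 0, 0.3, 0.1, 1, 1.8, 0, 0, 0, 0.7, 0.4, 1, 2.8, 0, 0, 0, 1.1, 0.7, 1, 3.8, 0, 0, 0, 1.5, 1.1, 1, 4.8, 0, 0, 0, 1.9, 1.5, 1, 5.8, 0, 0, 0, 2.3, 1.9, 1, 6.8, 0, 0, 0, 2.7, 2.3, 1, 7.8, 0, 0, 0, 3, 2.7, 1, 8.9, 0, 0, 0, 3.3, 3, 1, 8.9, 0, 0, 0, 3.3, 3, 1])

```text
time: 10.33
ee_pos: [0.5376, -0.0218, 0.2125]
eef_rot: [0.999, -0.05, 0.001, 0.003]
ft_force: [0.3, -1.5, -0.0]
width: 0.0859
grip_force: 0.0
```

```bash
cat >> h.py <<'E'
C=np.array([.5436,.0345,.0747]); PC=-.10
U2=R.from_euler("z",PC).apply([0,q,q]); N2=R.from_euler("z",PC).apply([0,-q,q])
def reg(n): mv(C+N2*n,PC,45)
E
python3 -c "
from h import *
reg(.11)"
```

```text
t 10.33 ee [ 0.5376 -0.0218  0.2125] err mm [ -1.8 -21.1 -60. ]
ROW [ 9.06 -0.02  0.    0.01  0.52  1.5 ]
```

>>> drive_tool(series=[1, 0, 0, 0, 0.1, 0, 1, 2.2, 0, 0, 0, 0.2, 0.1, 1, 3.4, 0, 0, 0, 0.4, 0.2, 1, 4.6, 0, 0, 0, 0.5, 0.3, 1, 5.8, 0, 0, 0, 0.5, 0.5, 1, 7, 0, 0, 0, 0.5, 0.8, 1, 8.2, 0, 0, 0, 0.5, 1.1, 1, 9.06, 0, 0, 0, 0.52, 1.4, 1, 9.06, 0, 0, 0.01, 0.52, 1.5, 1, 9.06, 0, 0, 0.01, 0.52, 1.5, 1])

```text
time: 11.17
ee_pos: [0.536, -0.0337, 0.1513]
eef_rot: [0.923, -0.041, 0.015, -0.381]
ft_force: [-0.0, 0.1, 0.5]
width: 0.0867
grip_force: 0.0
```

```bash
python3 - <<'E'
from h import *
reg(.0175)
c=get_calibration("wrist"); im=camera("wrist"); cv2.imwrite("pics/w4.png",im[:,:,::-1])
import pickle; pickle.dump(c,open("w4.pkl","wb"))
ex=np.array([np.cos(PC),np.sin(PC),0])
print(proj(c,[C+N2*.007+ex*a+U2*b for a in(-.095,.095) for b in(-.032,.032)]))
E
```

```text
t 11.17 ee [ 0.536  -0.0337  0.1513] err mm [  6.3  55.9 -64.2]
ROW [0.03 0.12 0.07 0.04 0.14 2.13]
[[322.79104773 322.0174056 ]
 [248.59957599 321.68671746]
 [333.65301552  87.0295598 ]
 [243.58078392  86.27741234]]
```

View pics/w4.png

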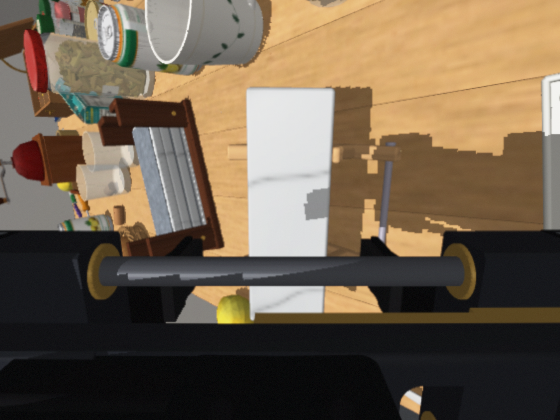

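The wrist picture shows the slab face at (248,88), (334,88), (250,319), (325,319), within 3 px of prediction. Descend and take it by its long edges.

>>> drive_tool(series=[0, 0.1, 0.1, 0.04, 0.16, 0.4, 1, 0, 0.1, 0.1, 0.04, 0.16, 0.9, 1, 0, 0.1, 0.1, 0.04, 0.16, 1.3, 1, 0, 0.1, 0.1, 0.04, 0.16, 1.7, 1, 0, 0.1, 0.1, 0.04, 0.16, 1.95, 1, 0, 0.1, 0.1, 0.04, 0.16, 2.1, 1, 0, 0.1, 0.1, 0.04, 0.16, 2.12, 1, 0, 0.1, 0.1, 0.04, 0.16, 2.12, 1])

```text
time: 11.88
ee_pos: [0.5441, 0.0221, 0.0896]
eef_rot: [0.923, -0.044, 0.02, -0.381]
ft_force: [-0.1, -0.7, 1.2]
width: 0.0868
grip_force: 0.0
```

```bash
python3 -c "
from h import *
reg(.0175);print(telemetry.read_state()['ft_force'])"
```

```text
t 11.88 ee [0.5441 0.0221 0.0896] err mm [-1.7  0.1 -2.5]
ROW [ 0.03 -0.    0.04 -0.04  0.05  0.04]
[-0.1404613  -0.66677626  1.212629  ]
```

>>> drive_tool(series=[0, 0, 0, -0.03, 0.04, 0.04, 1, 0, 0, 0, -0.03, 0.04, 0.04, 0.6, 0, 0, 0, -0.03, 0.04, 0.04, 0.5, 0, 0, 0, -0.03, 0.04, 0.04, 0.4, 0, 0, 0, -0.03, 0.04, 0.04, 0.3, 0, 0, 0, -0.03, 0.04, 0.04, 0.3, 0, 0, 0, -0.03, 0.04, 0.04, 0.3, 0, 0, 0, -0.03, 0.04, 0.04, 0.3, 0, 0, 0, -0.03, 0.04, 0.04, 0.3], grip_force=10)

```text
time: 12.63
ee_pos: [0.5427, 0.0222, 0.087]
eef_rot: [0.923, -0.045, 0.02, -0.381]
ft_force: [-1.0, -1.2, 4.6]
width: 0.0637
grip_force: 10.0
```

>>> drive_tool(series=[0, 0, 0, 0, 0, 0, 0.2, 0, 0, 0, 0, 0, 0, 0.2, 0, 0, 0, 0, 0, 0, 0.2, 0, 0, 0, 0, 0, 0, 0.2, 0, 0, 0, 0, 0, -0.1, 0.2, 0, 0, 0, 0, 0, -0.2, 0.2, 0, 0, 0, 0, 0, -0.3, 0.2], grip_force=40)

```text
time: 13.22
ee_pos: [0.5412, 0.0142, 0.0951]
eef_rot: [0.923, -0.045, 0.019, -0.382]
ft_force: [1.0, 5.7, -3.3]
width: 0.0633
grip_force: 40.0
```

>>> drive_tool(series=[0, 0, 0, 0, -0.1, -0.3, 0.2, 0, 0, 0, 0, -0.3, -0.7, 0.2, 0, 0, 0, 0, -0.6, -1.2, 0.2, 0, 0, 0, 0, -0.9, -1.7, 0.2, 0, 0, 0, 0, -1.2, -2.2, 0.2, 0, 0, 0, 0, -1.4, -2.5, 0.2, 0, 0, 0, 0, -1.5, -2.6, 0.2, 0, 0, 0, 0, -1.5, -2.6, 0.2])

```text
time: 13.88
ee_pos: [0.5389, -0.018, 0.2118]
eef_rot: [0.924, -0.045, 0.021, -0.38]
ft_force: [0.5, -0.1, -4.7]
width: 0.0635
grip_force: 40.0
```

```bash
python3 - <<'E'
from h import *
def draw(name,f,u0,u1,v0,v1,k,cal):
    im=cv2.resize(cv2.imread(f)[v0:v1,u0:u1],None,fx=k,fy=k,interpolation=cv2.INTER_CUBIC)
    Rz=R.from_euler("z",.252); c0=np.array([.557,.3174,0])
    for hx,hy,z,col in((.113,.05,.105,(0,0,255)),(.095,.032,.064,(0,255,0)),(.113,.05,0,(255,0,0))):
        P=Rz.apply([(a*hx,b*hy,z) for a,b in((-1,-1),(1,-1),(1,1),(-1,1))])+c0
        cv2.polylines(im,[np.round(((proj(cal,P)-[u0,v0]+.5)*k)).astype(int)],True,col,1)
    return im
a=draw("t","pics/top0.png",155,220,160,255,5,get_calibration("top"))
b=draw("s","pics/side0.png",258,392,265,385,3.4,get_calibration("side"))
h=max(a.shape[0],b.shape[0]); pad=lambda i:np.vstack([i,np.zeros((h-i.shape[0],i.shape[1],3),np.uint8)])
m=np.hstack([pad(a),pad(b)]);print(m.shape,a.shape);cv2.imwrite("pics/cad.png",m)
E
```

```text
(475, 781, 3) (475, 325, 3)
```

View pics/cad.png

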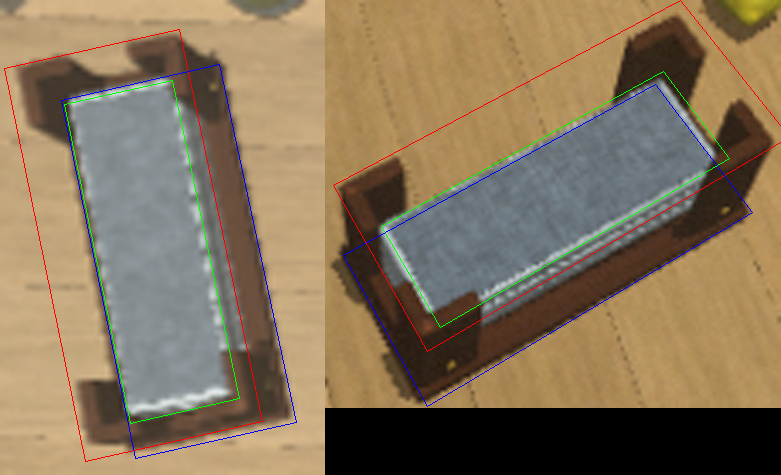

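The overlay shows the base outline nearly matching (bottom-right of the top view at (292,413), side view at (425,402)/(750,210)) and the post tops slightly inside my outline. A least-squares fit will refine this.

```bash
python3 - <<'E'
from h import *
from scipy.optimize import least_squares
T,S=get_calibration("top"),get_calibration("side")
X,Y=.109,.046
top=[((292,413),(-.113,-.05,0)),((222,63),(.113,-.05,0)),((20,67),(X,Y,.105)),((180,37),(X,-Y,.105)),((84,443),(-X,Y,.105)),
 ((71,101),(.095,.032,-1)),((171,80),(.095,-.032,-1)),((229,392),(-.095,-.032,-1)),((130,416),(-.095,.032,-1))]
side=[((425,402),(.113,.05,0)),((750,210),(-.113,.05,0)),((680,15),(-X,-Y,.105)),((772,138),(-X,Y,.105)),((343,189),(X,-Y,.105)),
 ((382,226),(.095,-.032,-1)),((661,78),(-.095,-.032,-1)),((718,158),(-.095,.032,-1))]
def res(v,full=False):
    o=[]
    for cal,L,k,off in((T,top,5,(155,160)),(S,side,3.4,(258-325/3.4,265))):
        P=np.array([p for _,p in L]);P[P[:,2]<0,2]=v[3]
        W=R.from_euler("z",v[2]).apply(P)+[v[0],v[1],0]
        o.append(proj(cal,W)-(np.array([u for u,_ in L])/k+off-.5))
    return np.vstack(o) if full else np.vstack(o).ravel()
s=least_squares(res,[.557,.317,.25,.06],loss="soft_l1");print(s.x);print(np.round(res(s.x,True),1))
for L in(slice(0,9),slice(9,17)):
    m=lambda v:res(np.r_[v,s.x[3]],True)[L].ravel()
    print(least_squares(m,s.x[:3],loss="soft_l1").x)
E
```

```text
[0.55885309 0.31737483 0.23937349 0.06116736]
[[ 0.4  1.4]
 [-0.  -0.2]
 [-1.   0.3]
 [-0.8 -0.4]
 [ 0.9  1.2]
 [-0.7 -0. ]
 [ 0.8 -0.4]
 [ 1.9  0.7]
 [-0.1  0.6]
 [-1.   1.1]
 [-0.2  1.5]
 [-0.6 -1.5]
 [ 1.5  0.1]
 [-1.1 -1. ]
 [-1.3  0.2]
 [ 0.1 -0.7]
 [ 2.4  1.5]]
[0.55976072 0.3178516  0.22752864]
[0.55802417 0.31714575 0.24726681]
```

```bash
python3 -c "
from h import *
mv([.559,.3175,.21],.24)"
```

```text
t 13.88 ee [ 0.5389 -0.018   0.2118] err mm [ 20.1 335.5  -1.8]
ROW [-8.86 -1.56 -3.67 -0.33 -5.93  5.94]
```

>>> drive_tool(series=[-0.5, -0.1, -0.2, 0, -0.3, 0.3, 0.2, -1.3, -0.2, -0.5, -0.1, -0.8, 0.8, 0.2, -2.1, -0.4, -0.9, -0.1, -1.4, 1.4, 0.2, -3, -0.5, -1.2, -0.1, -2, 2, 0.2, -3.9, -0.7, -1.6, -0.1, -2.6, 2.6, 0.2, -4.8, -0.8, -2, -0.2, -3.2, 3.2, 0.2, -5.7, -1, -2.4, -0.2, -3.8, 3.8, 0.2, -6.6, -1.2, -2.7, -0.2, -4.4, 4.4, 0.2, -7.5, -1.3, -3.1, -0.3, -5, 5, 0.2, -8.1, -1.4, -3.4, -0.3, -5.4, 5.4, 0.2])

```text
time: 14.72
ee_pos: [0.5541, 0.2933, 0.2094]
eef_rot: [0.993, 0.111, 0.002, -0.033]
ft_force: [-0.7, 0.7, -4.1]
width: 0.0635
grip_force: 40.0
```

```bash
python3 -c "
from h import *
mv([.559,.3175,.19],.24)"
```

```text
t 14.72 ee [0.5541 0.2933 0.2094] err mm [  4.9  24.2 -19.4]
ROW [-0.75 -0.14 -0.2   0.25 -0.53  0.52]
```

>>> drive_tool(series=[-0.4, -0.1, -0.1, 0.1, -0.3, 0.2, 0.2, -0.75, -0.14, -0.2, 0.25, -0.53, 0.5, 0.2, -0.75, -0.14, -0.2, 0.25, -0.53, 0.5, 0.2, -0.75, -0.14, -0.2, 0.25, -0.53, 0.5, 0.2, -0.75, -0.14, -0.2, 0.25, -0.53, 0.5, 0.2])

```text
time: 15.13
ee_pos: [0.5615, 0.3114, 0.1911]
eef_rot: [0.993, 0.116, -0.0, -0.001]
ft_force: [-0.4, -0.8, -4.6]
width: 0.0637
grip_force: 40.0
```

```bash
python3 - <<'E'
from h import *
mv([.559,.3175,.132],.24)
c=get_calibration("wrist"); im=camera("wrist"); cv2.imwrite("pics/w5.png",im[:,:,::-1])
# slab outline by brightness: print far end and sides of slab in hand
s=telemetry.read_state();p=np.array(s["ee_pos"]);Q=R.from_quat(s["eef_rot"])
print(s["ft_force"],s["torque"])
pr=proj(c,[p+Q.apply([a,b,.0105]) for a in(-.095,.095) for b in(-.032,.032)]);print(pr)
# detect edges: row gradient along column bands (far end) and col gradient along a row
g=cv2.cvtColor(im,cv2.COLOR_RGB2GRAY).astype(int)
u=int(pr[[2,3],0].mean()); v=int(pr[2:,1].mean())
print("v",v,[int(x) for x in np.median(g[v-14:v+14,u-15:u+15],axis=1)])
for vv in(v+15,v+50): 
  for uu in pr[2:,0].astype(int): print(vv,uu,[int(x) for x in np.median(g[vv-3:vv+3,uu-10:uu+11],axis=0)])
E
```

```text
t 15.13 ee [0.5615 0.3114 0.1911] err mm [ -2.5   6.1 -59.1]
ROW [-0.03  0.   -0.08 -0.03 -0.16  1.48]
[-0.05510267 -0.21190138 -4.21547215] [-0.02247636 -0.02556713  0.02603306]
[[226.34195798 409.61486437]
 [334.37829782 409.65657123]
 [208.80635111  60.83450867]
 [352.68001549  61.09996887]]
v 60 [177, 176, 178, 181, 182, 182, 183, 183, 183, 184, 184, 184, 182, 182, 181, 180, 180, 179, 173, 168, 187, 210, 225, 234, 240, 244, 244, 244]
75 208 [190, 190, 189, 188, 189, 188, 166, 78, 68, 81, 88, 88, 88, 87, 92, 134, 195, 213, 227, 235, 240]
75 352 [145, 144, 144, 150, 188, 224, 236, 231, 223, 199, 178, 181, 188, 188, 190, 188, 188, 187, 187, 187, 187]
110 208 [174, 174, 176, 178, 175, 177, 178, 178, 149, 75, 63, 69, 69, 68, 69, 72, 110, 175, 214, 228, 236]
110 352 [142, 143, 143, 140, 138, 133, 128, 122, 147, 178, 183, 184, 184, 184, 183, 183, 185, 186, 187, 188, 188]
```

>>> drive_tool(series=[0, 0, -0.08, -0.03, -0.1, 0.3, 0.2, 0, 0, -0.08, -0.03, -0.16, 0.7, 0.2, 0, 0, -0.08, -0.03, -0.16, 1.1, 0.2, 0, 0, -0.08, -0.03, -0.16, 1.35, 0.2, 0, 0, -0.08, -0.03, -0.16, 1.45, 0.2, 0, 0, -0.08, -0.03, -0.16, 1.45, 0.2, 0, 0, -0.08, -0.03, -0.16, 1.45, 0.2])

```text
time: 15.77
ee_pos: [0.5594, 0.3183, 0.1347]
eef_rot: [0.993, 0.12, 0.001, -0.002]
ft_force: [0.4, 0.5, -3.3]
width: 0.0635
grip_force: 40.0
```

```bash
python3 -c "
from h import *
mv([.559,.3175,.10],.24);s=telemetry.read_state();print(s['ft_force'],s['torque'])"
```

```text
t 15.77 ee [0.5594 0.3183 0.1347] err mm [ -0.4  -0.8 -34.7]
ROW [-0.03 -0.02  0.   -0.02  0.02  0.87]
[ 0.39086381  0.51145973 -3.34905545] [-0.01459064 -0.02980816 -0.02412123]
```

>>> drive_tool(series=[0, 0, 0, -0.02, 0.02, 0.05, 0.2, 0, 0, 0, -0.02, 0.02, 0.1, 0.2, 0, 0, 0, -0.02, 0.02, 0.15, 0.2, 0, 0, 0, -0.02, 0.02, 0.2, 0.2, 0, 0, 0, -0.02, 0.02, 0.25, 0.2, 0, 0, 0, -0.02, 0.02, 0.25, 0.2])

```text
time: 16.27
ee_pos: [0.5584, 0.3174, 0.1237]
eef_rot: [0.993, 0.12, 0.0, -0.001]
ft_force: [0.2, 0.0, -4.9]
width: 0.0636
grip_force: 40.0
```

>>> drive_tool(series=[0, 0, 0, 0, 0, 0.06, 0.2, 0, 0, 0, 0, 0, 0.12, 0.2, 0, 0, 0, 0, 0, 0.18, 0.2, 0, 0, 0, 0, 0, 0.24, 0.2, 0, 0, 0, 0, 0, 0.3, 0.2, 0, 0, 0, 0, 0, 0.3, 0.2])

```text
time: 16.77
ee_pos: [0.5583, 0.3174, 0.1115]
eef_rot: [0.993, 0.12, 0.0, -0.001]
ft_force: [-0.0, -0.2, -4.5]
width: 0.0632
grip_force: 40.0
```

```bash
python3 -c "
from h import *
mv([.559,.3175,.095],.24);s=telemetry.read_state();print(s['ft_force'],s['torque'])"
```

```text
t 16.77 ee [0.5583 0.3174 0.1115] err mm [  0.7   0.1 -16.5]
ROW [-0.03 -0.01  0.01  0.02  0.    0.41]
[-0.02344581 -0.17396497 -4.48762   ] [-0.00670703  0.01972269  0.0067305 ]
```

>>> drive_tool(series=[0, 0, 0, 0.02, 0, 0.06, 0.2, 0, 0, 0, 0.02, 0, 0.12, 0.2, 0, 0, 0, 0.02, 0, 0.18, 0.2, 0, 0, 0, 0.02, 0, 0.24, 0.2, 0, 0, 0, 0.02, 0, 0.3, 0.2, 0, 0, 0, 0.02, 0, 0.3, 0.2])

```text
time: 17.27
ee_pos: [0.559, 0.3176, 0.0995]
eef_rot: [0.993, 0.12, 0.0, -0.001]
ft_force: [-0.6, 0.2, -4.8]
width: 0.0636
grip_force: 40.0
```

>>> drive_tool(series=[0, 0, 0, 0, 0, 0.03, 0.2, 0, 0, 0, 0, 0, 0.06, 0.2, 0, 0, 0, 0, 0, 0.1, 0.2, 0, 0, 0, 0, 0, 0.1, 0.2])

```text
time: 17.6
ee_pos: [0.5592, 0.3177, 0.0959]
eef_rot: [0.993, 0.12, 0.0, -0.001]
ft_force: [-0.1, -0.2, -5.0]
width: 0.0636
grip_force: 40.0
```

>>> drive_tool(series=[0, 0, 0, 0, 0, 0.03, 0.2, 0, 0, 0, 0, 0, 0.06, 0.2, 0, 0, 0, 0, 0, 0.06, 0.2])

```text
time: 17.85
ee_pos: [0.5593, 0.3177, 0.0935]
eef_rot: [0.993, 0.12, 0.0, -0.001]
ft_force: [-0.0, -0.0, -4.7]
width: 0.0634
grip_force: 40.0
```

>>> drive_tool(series=[0, 0, 0, 0, 0, 0.03, 0.2, 0, 0, 0, 0, 0, 0.06, 0.2, 0, 0, 0, 0, 0, 0.06, 0.2])

```text
time: 18.1
ee_pos: [0.5592, 0.3178, 0.0911]
eef_rot: [0.993, 0.12, 0.0, -0.001]
ft_force: [-0.2, 1.0, -4.6]
width: 0.0637
grip_force: 40.0
```

>>> drive_tool(series=[0, 0, 0, 0, 0, 0.03, 0.2, 0, 0, 0, 0, 0, 0.05, 0.2, 0, 0, 0, 0, 0, 0.05, 0.2])

```text
time: 18.35
ee_pos: [0.5594, 0.3179, 0.0894]
eef_rot: [0.993, 0.12, 0.001, -0.001]
ft_force: [-0.5, -0.7, -3.9]
width: 0.0633
grip_force: 40.0
```

>>> drive_tool(series=[0, 0, 0, 0, 0, 0.03, 0.2, 0, 0, 0, 0, 0, 0.05, 0.2, 0, 0, 0, 0, 0, 0.05, 0.2])

```text
time: 18.6
ee_pos: [0.5594, 0.3179, 0.0877]
eef_rot: [0.993, 0.12, 0.001, -0.001]
ft_force: [-1.6, -0.8, 1.8]
width: 0.0635
grip_force: 40.0
```

>>> drive_tool(series=[0, 0, 0, 0, 0, 0.03, 0.2, 0, 0, 0, 0, 0, 0.05, 0.2, 0, 0, 0, 0, 0, 0.05, 0.2])

```text
time: 18.85
ee_pos: [0.5595, 0.3179, 0.086]
eef_rot: [0.993, 0.12, 0.001, -0.001]
ft_force: [-3.1, -1.9, 5.7]
width: 0.0637
grip_force: 40.0
```

Contact is felt at z≈0.0888, pressing about 10 N. I ease up, hold briefly, then release.

>>> drive_tool(series=[0, 0, 0, 0, 0, -0.03, 0.2, 0, 0, 0, 0, 0, -0.03, 0.2, 0, 0, 0, 0, 0, -0.03, 0.2, 0, 0, 0, 0, 0, -0.03, 0.2, 0, 0, 0, 0, 0, -0.03, 0.2, 0, 0, 0, 0, 0, -0.03, 0.2], grip_force=15)

```text
time: 19.35
ee_pos: [0.5595, 0.3179, 0.0867]
eef_rot: [0.993, 0.12, 0.001, -0.001]
ft_force: [-2.4, -0.2, 4.6]
width: 0.0639
grip_force: 15.0
```

```bash
python3 -c "
from h import *
mv([.559,.3175,.0872],.24);s=telemetry.read_state();print(s['ft_force'],s['torque'])"
```

```text
t 19.35 ee [0.5595 0.3179 0.0867] err mm [-0.5 -0.4  0.5]
ROW [-0.03 -0.02  0.01 -0.01  0.01 -0.01]
[-2.41138555 -0.16405426  4.61674137] [-0.40201741  0.29895332 -0.0862949 ]
```

>>> drive_tool(series=[0, 0, 0, 0, 0, -0.03, 0.2, 0, 0, 0, 0, 0, -0.03, 0.2, 0, 0, 0, 0, 0, -0.03, 0.2, 0, 0, 0, 0, 0, -0.03, 0.2, 0, 0, 0, 0, 0, -0.03, 0.2], grip_force=10)

```text
time: 19.77
ee_pos: [0.5595, 0.3179, 0.0878]
eef_rot: [0.993, 0.12, 0.001, -0.002]
ft_force: [1.0, 0.4, -0.0]
width: 0.0643
grip_force: 10.0
```

>>> drive_tool(series=[0, 0, 0, 0, 0, 0, 0.5, 0, 0, 0, 0, 0, 0, 0.55, 0, 0, 0, 0, 0, 0, 0.6, 0, 0, 0, 0, 0, 0, 0.7, 0, 0, 0, 0, 0, 0, 0.75, 0, 0, 0, 0, 0, 0, 0.75, 0, 0, 0, 0, 0, 0, 0.75])

```text
time: 20.35
ee_pos: [0.5593, 0.3179, 0.0878]
eef_rot: [0.993, 0.12, 0.001, -0.001]
ft_force: [-0.0, 0.8, -0.7]
width: 0.0757
grip_force: 0.0
```

>>> drive_tool(series=[0, 0, 0, 0, 0, -0.15, 0.8, 0, 0, 0, 0, 0, -0.4, 0.8, 0, 0, 0, 0, 0, -0.9, 0.8, 0, 0, 0, 0, 0, -1.6, 0.8, 0, 0, 0, 0, 0, -2.4, 0.8, 0, 0, 0, 0, 0, -3.1, 0.8, 0, 0, 0, 0, 0, -3.5, 0.8, 0, 0, 0, 0, 0, -3.5, 0.8])

```text
time: 21.02
ee_pos: [0.5605, 0.3188, 0.2337]
eef_rot: [0.993, 0.12, 0.004, -0.003]
ft_force: [-0.3, 1.1, 0.7]
width: 0.0784
grip_force: 0.0
```

```bash
python3 - <<'E'
from h import *
s=telemetry.read_state();print(s["time"],s["ft_force"],s["ee_pos"])
c=get_calibration("wrist");im=camera("wrist");cv2.imwrite("pics/w6.png",im[:,:,::-1])
Rz=R.from_euler("z",.24)
w=Rz.apply([(a,b,.0765) for a,b in((-.095,-.032),(.095,-.032),(.095,.032),(-.095,.032))])+[.5592,.3179,0]
print(proj(c,w))
_,m=cv2.threshold(cv2.cvtColor(im,cv2.COLOR_RGB2GRAY),200,255,0)
n,l,st,ce=cv2.connectedComponentsWithStats(m)
for i in range(1,n):
    if st[i,4]>3000: print(st[i],cv2.boxPoints(cv2.minAreaRect(np.argwhere(l==i)[:,::-1].astype(np.float32))))
E
```

```text
21.0167 [-0.28818861  1.10348709  0.69437843] [0.56048275 0.3187506  0.23365279]
[[311.81181286 292.76721619]
 [316.79232806 101.88620314]
 [246.35832241 101.82781112]
 [250.79764605 292.59704127]]
```

```bash
python3 - <<'E'
from h import *
im=cv2.imread("pics/w6.png"); hsv=cv2.cvtColor(im,cv2.COLOR_BGR2HSV)
m=((hsv[...,1]<40)&(hsv[...,2]>110)).astype(np.uint8)
m=cv2.morphologyEx(m,cv2.MORPH_OPEN,np.ones((5,5)))
n,l,st,ce=cv2.connectedComponentsWithStats(m)
for i in range(1,n):
    if st[i,4]>2000: print(st[i],np.round(cv2.boxPoints(cv2.minAreaRect(np.argwhere(l==i)[:,::-1].astype(np.float32))),1).tolist())
E
```

```text
[ 368    0   75   43 2440] [[368.0, 0.0], [442.0, 0.0], [442.0, 42.0], [368.0, 42.0]]
[ 462    0   98  115 9052] [[462.0, 0.0], [559.0, 0.0], [559.0, 114.0], [462.0, 114.0]]
[  80   60   47   62 2139] [[68.4000015258789, 108.30000305175781], [90.9000015258789, 57.599998474121094], [137.0, 78.0999984741211], [114.4000015258789, 128.8000030517578]]
[   0  101   49   56 2242] [[-0.0, 101.0], [48.0, 101.0], [48.0, 156.0], [0.0, 156.0]]
[ 249  103   69  154 9953] [[249.0, 103.0], [317.0, 103.0], [317.0, 256.0], [249.0, 256.0]]
```

The slab's visible outline spans columns 249–317 and starts at row 103, against a predicted 246–317 and row 102 (the gripper hides its lower end). It lies straight where I released it, so I'm handing in.

```bash
python3 -c "
from bench import r
print(r.close_job())"
```

```text
the job is handed in; nothing more can be done
None
```

The slab was leaned on the stand, regrasped by its long edges and released on the caddy pile after contact was felt (peak about 10 N), and the job was handed in at about 21 s; no verdict was returned, but the last wrist image shows the slab within 1–2 mm of where I released it.

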